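# Find the hidden catch of the blade safe and post the blade case

## Task

Put the orange blade case away in the green blade safe: feel along the ledge at the top front edge of the safe until the fingers drop into the shallow dip, and press the catch plate there fully down so that the yellow shutter lifts and stays up. Take the case from its plywood rack, set it down and lay it flat on the bench, take it again across its width and push it flat and end first through the slot at the foot of the safe until its rear end is flush with the front of the safe. Leave the tin dish, the wooden bench dog and the oval pad where they are.

Things in the scene. Friction and masses are not known exactly. Their poses are not given: they have to be found in the camera images.
- safe: Fixed green steel box on the bench, 140 deep (x) x 290 wide (y) x 60 mm high. Origin: foot of the slot's middle, in the front face, at bench height; +x points into the box, z up. The slot is open down to the bench, so the case slides along the bench into it: 60 mm wide (y -30 to +30), 18 mm high, with straight guides behind; free depth 134 mm.
- ledge_mid (a point): Middle of the ledge along the top front edge of the safe (axes of the safe). Ledge: level, 50 mm above the bench, 40 mm deep (x), 290 mm long (y); behind it the box steps up 10 mm. In it, the middle at y -40 to +40 mm (differs every time), is a dip 44 mm long (y), 36 mm wide (x -16 to +20), 3 mm deep, same green; its floor is the catch plate.
- catch (a joint): The catch plate, the floor of the dip: 0 when up (3 mm below the ledge), 0.009 m when pressed fully down (12 mm below the ledge). It slides straight down against about 4 N of friction and stays where it is left; it has no spring.
- shutter (a joint): The yellow shutter 19 mm high just behind the slot, driven by the catch plate only: it rises 2 mm for each mm the plate goes down, 0 closed, 0.018 m fully up, clear of the slot. It does not fall back.
- rack: Fixed plywood rack, 100 long (x) x 50 wide (y) x 30 mm high, origin at the centre of its underside. A groove 18 mm wide runs along its x with its floor at z = 6 mm. Stands either left or right of the safe.
- case: Orange rigid plastic blade case, black panels, 120 x 14 x 54 mm, 0.1 to 0.2 kg. Starts standing on its long edge in the rack's groove, top 60 mm above the bench. Origin: centre of that lower long edge; x along the 120 mm length, y through the 14 mm thickness, z along the 54 mm width (up at the start). Both ends are alike.
- case_center (a point): Centre of the blade case (axes as the case). Lying flat, its y axis is vertical and the case is 14 mm high. The case can stand on its long edge on the bench and tips over with a light push near the top.
- tin_dish: Loose round tin dish, 109 mm across, 36 mm high, on the other side of the safe from the rack; origin at the centre of its underside. Leave alone.
- bench_dog: Loose wooden bench dog with a metal spring, 26 x 130 x 23 mm, lying on the bench at the left; origin at the centre of its underside. Leave alone.
- oval_pad: Loose dark oval pad, 96 x 134 x 30 mm, lying on the bench at the right; origin at the centre of its underside. Leave alone.

How it is judged (in metres and radians):
On the way:
1. the catch plate is pressed down and the shutter is up (value of joint catch above 0.008 m and value of joint shutter above 0.0155 m), for 0.2 s.
At the end, for the whole second after the job is handed in: The shutter is still up (at least 15.5 of 18 mm), and the blade case lies flat and at rest inside the slot of the safe, end first (within 0.15 rad), its rear end flush with the front of the safe or inside it (at most 6 mm proud) (value of joint shutter above 0.0155 m and x of case_center in the frame of safe between 0.054 and 0.09 m and y of case_center in the frame of safe between -0.012 and 0.012 m and angle between the x axis of case and the x axis of safe, either way round below 0.15 rad and height (world z) of case_center between 0.003 and 0.012 m and linear speed of case below 0.01 m/s); the robot touches nothing.
It fails at once if the tin dish, the bench dog or the oval pad is moved by more than 30 mm (distance of any of tin_dish, bench_dog, oval_pad from where it was at the start of the episode above 0.03 m).
It also fails if it takes over 72 s, if anything falls off the work surface, if the arm or the gripper's body presses on something with over 40 N, if the wrist force passes 120 N, or if a joint passes its speed limit or range.

## Robot

A 7-joint arm with a two-finger parallel gripper is mounted at the origin on a cart in front of the work surface, level with it; the furniture and walls round the work are solid. World frame = base frame: x ahead of the robot, y to its left, z up, the work surface at z = 0. Lengths are in mm, angles in rad, forces in N, time in s.
With the tool pointing down it reaches from about 425 to 950 mm from the base axis. Payload 16.7 kg.
Tool frame: the origin (TCP) lies on the front face of the gripper's body, between the roots of the fingers; the fingertips stand 97 mm ahead of it and the grasp point (between the pads) lies 78 mm ahead of it; z points along the fingers, y is the line along which they close (so a half turn about z gives the same grasp; the last joint's range is limited). The gripper opens to 94 mm and grips with 3 to 60 N. Pads are 16 mm wide; open, the fingers measure 119 mm over their backs; the gripper's body (75 mm by 177 mm) begins 78 mm behind the grasp point.
Start: joints at [1.19, 0.426, 0.074, 1.606, -0.034, 1.111, -0.067], TCP at [154.38, -657.075, 302.667] pointing down, gripper open.
Joint ranges: [-2.85, 2.85], [-0.5, 2.14], [-1.23, 1.37], [0.21, 2.46], [-1.02, 4.16], [0.16, 2.05], [-2.73, 2.73]. Speed limits (rad/s): [1.89, 1.89, 2.39, 2.39, 3.01, 3.01, 3.01].

## Interface

Orientations are given as a 3x3 rotation matrix whose columns are the frame's x, y, z axes.
In Python, from station import * gives the robot as it stands.
- The arm moves only by the shell command python3 -m crank 'ROWS' [OPENING]. ROWS is JSON, a list of rows, each a list of 2 entries, a list of its own where there are three numbers: the shift along the tool's x, y, z in cm, then the turn about the tool's z in rad. In form: [[[x, y, z], spin], ...]. A call has 1 to 5 rows; each row shifts and turns the commanded pose from where the row before left it, along the tool's axes as they then stand; what a row does not reach is not made up. A row lasts 1/12 s, in which the tool goes at most 41.7 mm and 7.16 degrees, less where a joint would pass 70% of its speed; a pose out of reach is approached as far as the arm can. A call with a gripper value outside its range is refused whole. OPENING is the finger opening in cm, from 0 to 9.4, set as the call begins (- or left out, the last holds). The fingers move at their own pace and stop on an object; the grip force is fixed at half the most. Time passes only in rows, so rows that do not move let the fingers close. It gives the time, the measured TCP pose, the force, the opening and the grip force at its end, in the units of the state.
- get_state(): the state, without advancing time (a new reading comes with each control period).
- get_image(name): name is "side" or "top"; returns a dict with "image" (400x640x3 uint8, blue, green, red), "fovy" (degrees; the focal length in pixels is half the picture's height over the tangent of half this angle, whatever the lens; pixels are square), "cx", "cy" (the principal point, pixels), "k1" (the pictures are not rectified: a ray, as slopes to the right and down, at radius r is drawn at 1 + k1 r^2 times it, then the intrinsics apply), "rvec" (rotation vector, rad) and "tvec" (3), from world to camera coordinates, as OpenCV has them. Camera axes: x right, y down, z forward; pixel columns grow to the right and rows downward; lengths in mm; the calibration is good to about 2 mm. A picture is of the moment at which its call begins. There is no depth.
- sign_off(): hands the job in; it is judged then, once.
The state is a dict: "time_s": time; "joints": joint angles; "qvel": joint speeds; "joint_efforts": joint torques, N m; "eef_pos": TCP position; "ee_rot": TCP orientation; "ft_force": force on the tool from outside, world axes, zero at the start; "moment": the same for the moment, N m; "grip_width": opening from 0.0 (shut) to 1.0 (fully open); "finger_force": force on a finger pad.
Only numpy, scipy, OpenCV 4.12 (cv2) and the standard library are available. Lean on these libraries where they do the work, as an engineer would, in place of code of your own. Each camera call takes 0.05 s, during which the arm holds its last target. There are 200 camera calls.

## Working session

There is one attempt and no reset: what is moved stays moved. The work goes in short steps, Python scripts to look and compute and a shell command to move; the robot and the scene stay as the last step left them, time stands still between calls to the robot, and variables do not carry over. Pictures are saved under pics/ and viewed, at most 10 in all, crops included, and the job is handed in when it is done.

```bash
ls; mkdir -p pics; python3 - <<'E'
from station import *
import cv2
s=get_state()
for k,v in s.items(): print(k,v)
for n in ("side","top"):
    d=get_image(n); cv2.imwrite(f"pics/{n}0.png",d["image"]); print({k:v for k,v in d.items() if k!="image"})
E
```

```text
pics
time_s 0.0
joints [ 1.19048355  0.42673053  0.07382937  1.60661627 -0.03409275  1.11079451
 -0.06710292]
qvel [-1.05274816e-03  9.70728042e-04  5.76912508e-04 -1.77882967e-04
 -9.80061235e-04 -5.27073549e-06 -1.54457083e-03]
joint_efforts [-9.98709875e-04 -9.35827518e+01  3.66608933e+00 -4.54193616e+01
 -4.88356012e-02  2.01724382e-02 -4.42270800e-05]
eef_pos [ 154.33464947 -656.79087124  301.97179023]
ee_rot [[ 9.73483517e-01  2.28756846e-01 -3.84917344e-04]
 [ 2.28757151e-01 -9.73482743e-01  1.23119502e-03]
 [-9.30661032e-05 -1.28660065e-03 -9.99999168e-01]]
ft_force [ 0.53663197 -0.58260069  0.09084447]
moment [ 0.00546047 -0.00888862  0.05878559]
finger_force 0.0
grip_width 1.0056333114953808
{'fovy': 42.933344351194194, 'cx': 312.9762646286165, 'cy': 200.40087975212273, 'k1': -0.038961990774948746, 'rvec': array([ 0.05959609, -2.84163347,  1.27703464]), 'tvec': array([ 532.56853761,   58.80435604, 1320.2717631 ])}
{'fovy': 46.92120117215329, 'cx': 326.5155065799145, 'cy': 205.28681292746725, 'k1': -0.07433926031540054, 'rvec': array([ 2.20307325, -2.14148186,  0.08409007]), 'tvec': array([ -15.35340051,  558.55287853, 1307.38056288])}
```

View pics/top0.png

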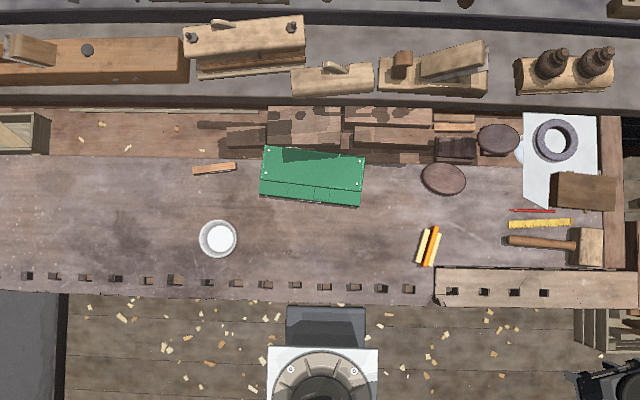

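View pics/side0.png

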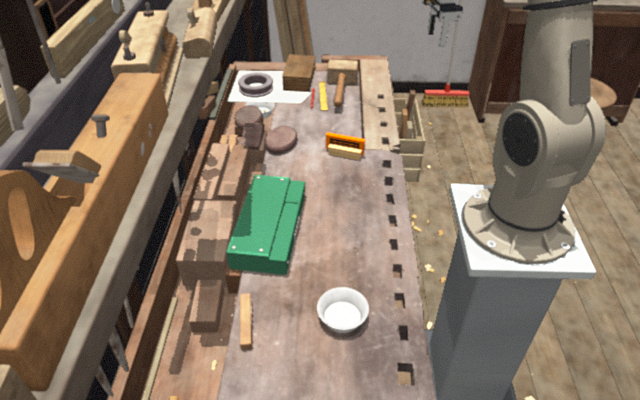

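The top view shows the safe at about (313,177), with the rack and case at (428,247), the dish at (217,239), the dog at (213,168) and the pad at (443,180). The side view shows the same layout, with the case standing at (345,140).

```bash
cat > h.py <<'E'
import numpy as np, cv2
from station import *
class Cam:
    def __init__(s,n):
        d=get_image(n); s.im=d["image"]; f=200/np.tan(np.radians(d["fovy"])/2)
        s.K=np.array([[f,0,d["cx"]],[0,f,d["cy"]],[0,0,1]]); s.D=np.array([d["k1"],0,0,0,0.])
        s.r=np.array(d["rvec"]); s.t=np.array(d["tvec"]); s.R=cv2.Rodrigues(s.r)[0]; s.c=-s.R.T@s.t
    def plane(s,px,z):
        p=cv2.undistortPoints(np.array(px,float).reshape(-1,1,2),s.K,s.D).reshape(-1,2)
        v=np.c_[p,np.ones(len(p))]@s.R
        return s.c+v*((z-s.c[2])/v[:,2])[:,None]
    def proj(s,P): return cv2.projectPoints(np.array(P,float).reshape(-1,1,3),s.r,s.t,s.K,s.D)[0].reshape(-1,2)
    def mask(s,lo,hi): return cv2.inRange(cv2.cvtColor(s.im,cv2.COLOR_BGR2HSV),lo,hi)
E
python3 - <<'E'
from h import *
t=Cam("top"); s=Cam("side")
def crop(im,x,y,w,h,k): return cv2.resize(im[y:y+h,x:x+w],None,fx=k,fy=k,interpolation=cv2.INTER_CUBIC)
a=crop(t.im,250,140,130,75,4)   #520x300
b=crop(t.im,400,215,56,60,5)    #280x300
c=crop(s.im,220,165,100,115,2.6) #260x299
d=crop(s.im,315,120,60,50,6)    #360x300
o=np.zeros((600,800,3),np.uint8)
for im,x,y in((a,0,0),(b,520,0),(c,0,300),(d,300,300)): o[y:y+im.shape[0],x:x+im.shape[1]]=im[:600-y,:800-x]
cv2.imwrite("pics/crops.png",o)
E
```

```text
(no output)
```

View pics/crops.png

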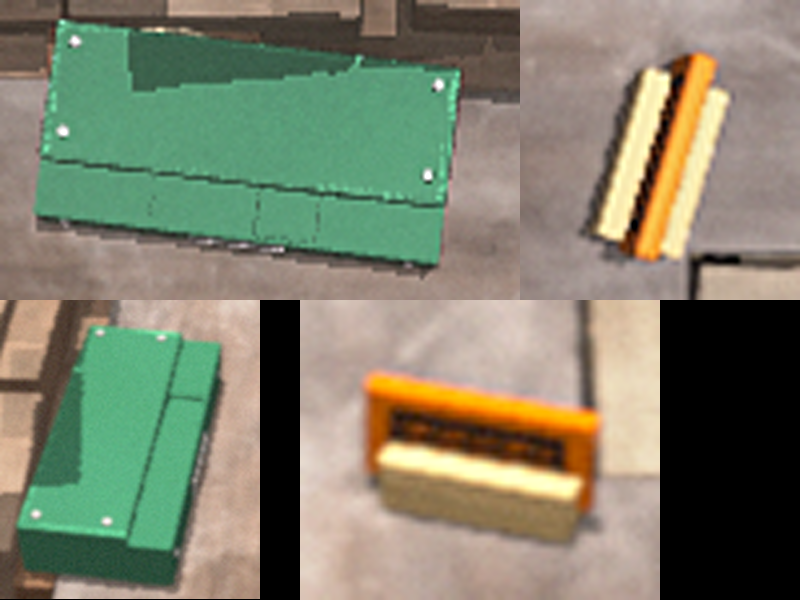

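The crops show:
- **Safe, top crop:** ledge front corners at about (36,215) and (438,264). The dip outline spans about (255–320, 190–245), with a fainter mark at x≈150.
- **Case:** its orange top edge runs from (700,58) to (648,255).

```bash
cat > m.py <<'E'
from h import *
t=Cam("top"); s=Cam("side")
c=lambda x,y,X,Y,k:((x+.5)/k-.5+X,(y+.5)/k-.5+Y)
print("cams",t.c,s.c)
L=t.plane([c(36,215,250,140,4),c(438,264,250,140,4)],50); print("ledge front corners",L)
B=t.plane([c(57,18,250,140,4),c(461,70,250,140,4)],60); print("back corners",B)
S=s.plane([c(220,343-300,220,165,2.6),c(174,552-300,220,165,2.6)],50); print("side ledge corners R,L",S)
S=s.plane([c(94,326-300,220,165,2.6),c(20,527-300,220,165,2.6)],60); print("side back corners R,L",S)
D=t.plane([c(256,240,250,140,4),c(319,246,250,140,4),c(258,190,250,140,4),c(321,197,250,140,4),c(150,205,250,140,4)],50); print("dip",D)
for cam,n in((t,"top"),(s,"side")):
    m=cam.mask((5,180,150),(18,255,255)); cs,_=cv2.findContours(m,0,1)
    k=max(cs,key=cv2.contourArea); r=cv2.minAreaRect(k); print(n,r,len(k))
    print(cam.plane(cv2.boxPoints(r),60).round(1))
print(s.plane([((372-300+.5)/6-.5+315,(374-300+.5)/6-.5+120),((598-300+.5)/6-.5+315,(410-300+.5)/6-.5+120)],60))
E
python3 m.py
```

```text
cams [ 443.4894391   -13.72480595 1350.77375171] [481.89217383 971.26031746 924.46636311]
ledge front corners [[585.15287238 194.47594702  50.        ]
 [558.14891489 -92.15595363  50.        ]]
back corners [[ 725.89266596  183.94803193   60.        ]
 [ 695.91479478 -104.83383023   60.        ]]
side ledge corners R,L [[560.31194171 -89.87547385  50.        ]
 [583.92590407 199.88892647  50.        ]]
side back corners R,L [[ 692.85652099 -100.97600751   60.        ]
 [ 721.78086757  184.81259375   60.        ]]
dip [[571.61962528  37.23488749  50.        ]
 [568.59250275  -7.55491101  50.        ]
 [607.37084897  36.9289327   50.        ]
 [603.59805111  -7.99099947  50.        ]
 [594.52746863 113.41610939  50.        ]]
top ((429.22698974609375, 245.7135772705078), (4.560975551605225, 41.439022064208984), 12.68038272857666) 102
[[ 394.9 -272.1   60. ]
 [ 508.4 -296.2   60. ]
 [ 505.9 -308.8   60. ]
 [ 392.4 -284.6   60. ]]
side ((343.98785400390625, 144.07704162597656), (38.67871856689453, 14.29656982421875), 8.972626686096191) 121
[[ 511.8 -230.5   60. ]
 [ 507.3 -303.    60. ]
 [ 393.6 -275.5   60. ]
 [ 402.1 -205.    60. ]]
[[ 505.80671814 -314.18270289   60.        ]
 [ 393.17017658 -286.41938866   60.        ]]
```

```bash
python3 -m crank '[[[0,0,0],0.11],[[0,0,0],0.11],[[0,0,0],0.106],[[1.5,-2.8,0],0],[[1.5,-2.8,0],0]]' 0; python3 -m crank '[[[1.5,-2.8,0],0],[[1.5,-2.8,0],0],[[1.5,-2.8,0],0],[[1.5,-2.8,0],0],[[1.5,-2.8,0],0]]'
```

```text
time_s: 0.72
eef_pos: [188.8, -604.2, 302.1]
ee_rot: [[0.995, -0.099, -0.001], [-0.099, -0.995, 0.0], [-0.001, -0.0, -1.0]]
ft_force: [1.5, -0.7, 0.2]
grip_width: 0.683
finger_force: 0.0
time_s: 1.13
eef_pos: [278.1, -470.5, 302.8]
ee_rot: [[0.995, -0.095, 0.0], [-0.095, -0.995, -0.0], [0.0, 0.0, -1.0]]
ft_force: [-0.0, -0.3, -0.6]
grip_width: 0.326
finger_force: 0.0
```

```bash
python3 -m crank '[[[1.5,-2.9,0],0],[[1.5,-2.9,0],0],[[1.5,-2.9,0],0],[[1.5,-2.9,0],0],[[1.5,-2.9,0],0]]'>/dev/null;python3 -m crank '[[[1.5,-2.9,1],0],[[1.5,-2.9,1],0],[[1.5,-2.9,1],0],[[1.5,-2.9,1],0],[[1.5,-2.9,1],0]]' >/dev/null;python3 -m crank '[[[1.5,-2.9,1],0],[[1.5,-2.9,1],0],[[1.5,-2.9,1],0],[[1.5,-2.9,1],0],[[1.5,-2.9,1],0]]'; python3 -m crank '[[[1.5,-2.9,1],0],[[1.5,-2.9,0.5],0],[[0,0,0],0],[[0,0,0],0]]'; python3 - <<'E'
from h import *
t=Cam("top");s=Cam("side")
o=np.vstack([cv2.resize(t.im[100:250,200:400],None,fx=3,fy=2*1.0),cv2.resize(s.im[140:290,180:380],None,fx=3,fy=2)])
o=np.hstack([cv2.resize(t.im[130:270,240:400],(480,420),interpolation=2),cv2.resize(s.im[150:290,215:321],(318,420),interpolation=2)])
cv2.imwrite("pics/a1.png",o)
tip=get_state()["eef_pos"]-[0,0,97]; print(t.proj(tip),s.proj(tip))
E
```

```text
time_s: 2.38
eef_pos: [543.6, -58.9, 202.3]
ee_rot: [[0.995, -0.095, 0.0], [-0.095, -0.995, 0.0], [0.0, -0.0, -1.0]]
ft_force: [0.9, -1.1, -0.6]
grip_width: 0.007
finger_force: 0.0
time_s: 2.72
eef_pos: [578.7, -3.5, 187.1]
ee_rot: [[0.996, -0.092, -0.001], [-0.092, -0.996, 0.001], [-0.001, -0.001, -1.0]]
ft_force: [0.1, -0.9, -0.2]
grip_width: 0.006
finger_force: 0.0
[[328.90906732 196.29475461]] [[295.1079673 189.6945711]]
```

View pics/a1.png

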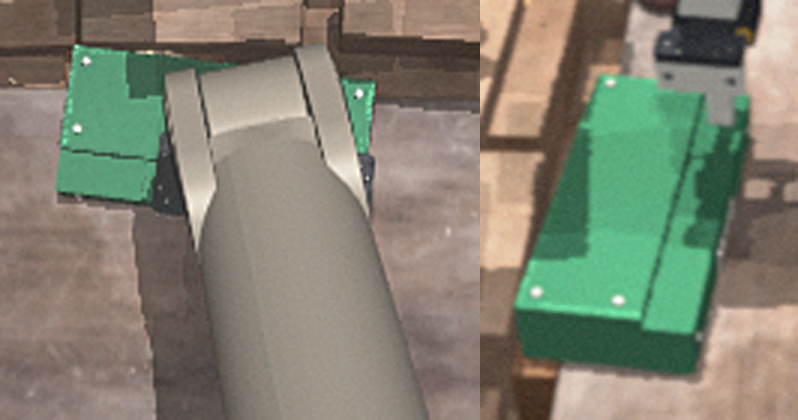

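The tip is above the right part of the ledge, at side crop (720,120). Next I'll shift to the dip and go down gently.

```bash
python3 -m crank '[[[0.5,-0.9,0.7],0],[[0.4,-0.95,0.7],0],[[0,0,1],0],[[0,0,0.9],0],[[0,0,0],0]]'; python3 -m crank '[[[0,0,0.2],0],[[0,0,0.2],0],[[0,0,0],0]]'; python3 -m crank '[[[0,0,0.2],0],[[0,0,0],0]]';python3 -m crank '[[[0,0,0.2],0],[[0,0,0],0]]'
```

```text
time_s: 3.23
eef_pos: [587.8, 11.9, 152.2]
ee_rot: [[0.995, -0.095, -0.003], [-0.095, -0.995, -0.0], [-0.003, 0.001, -1.0]]
ft_force: [0.1, -0.2, -0.8]
grip_width: 0.005
finger_force: 0.0
time_s: 3.48
eef_pos: [588.9, 11.9, 150.5]
ee_rot: [[0.995, -0.095, -0.0], [-0.095, -0.995, -0.0], [-0.0, 0.0, -1.0]]
ft_force: [0.5, 1.1, 0.2]
grip_width: 0.007
finger_force: 0.0
time_s: 3.65
eef_pos: [589.0, 12.0, 148.7]
ee_rot: [[0.995, -0.095, 0.0], [-0.095, -0.995, -0.0], [0.0, -0.0, -1.0]]
ft_force: [-0.2, 0.2, 0.2]
grip_width: 0.005
finger_force: 0.0
time_s: 3.82
eef_pos: [588.9, 12.1, 146.6]
ee_rot: [[0.995, -0.095, -0.0], [-0.095, -0.995, -0.0], [-0.0, 0.0, -1.0]]
ft_force: [-0.2, -1.0, 0.2]
grip_width: 0.004
finger_force: 0.0
```

```bash
python3 -m crank '[[[0,0,0.2],0],[[0,0,0],0]]'; python3 -m crank '[[[0,0,0.2],0],[[0,0,0],0]]';python3 -m crank '[[[0,0,0.2],0],[[0,0,0],0]]'
```

```text
time_s: 3.98
eef_pos: [589.1, 12.1, 144.6]
ee_rot: [[0.995, -0.095, 0.0], [-0.095, -0.995, 0.0], [0.0, -0.0, -1.0]]
ft_force: [0.3, -0.3, -0.2]
grip_width: 0.006
finger_force: 0.0
time_s: 4.15
eef_pos: [589.1, 12.1, 142.6]
ee_rot: [[0.995, -0.095, 0.0], [-0.095, -0.995, 0.0], [0.0, -0.0, -1.0]]
ft_force: [-0.0, 0.2, -0.7]
grip_width: 0.007
finger_force: 0.0
time_s: 4.32
eef_pos: [589.1, 12.2, 140.6]
ee_rot: [[0.995, -0.095, 0.0], [-0.095, -0.995, 0.0], [0.0, -0.0, -1.0]]
ft_force: [1.3, 0.3, -0.3]
grip_width: 0.01
finger_force: 0.2
```

Already below ledge level with no contact, so the fingers are in the dip. I'll continue down to the stop.

```bash
for i in 1 2 3 ; do python3 -m crank '[[[0,0,0.2],0],[[0,0,0],0]]' | egrep 'eef|ft'; done
```

```text
eef_pos: [589.1, 12.1, 138.5]
ft_force: [-0.3, -0.1, -0.3]
eef_pos: [589.0, 12.2, 136.4]
ft_force: [0.3, -0.2, 0.8]
eef_pos: [589.2, 12.1, 135.3]
ft_force: [-3.7, -0.0, 15.8]
```

```bash
for i in 1 2 ; do python3 -m crank '[[[0,0,0.15],0],[[0,0,0],0]]' | egrep 'eef|ft'; done; python3 - <<'E'
from h import *
s=Cam("side");t=Cam("top")
cv2.imwrite("pics/a2.png",np.hstack([cv2.resize(s.im[140:290,215:321],(424,600),interpolation=2),cv2.resize(t.im[180:220,290:340],(375,600)[:2],interpolation=2)]))
E
```

```text
eef_pos: [589.5, 12.2, 134.9]
ft_force: [-9.7, -1.9, 34.6]
eef_pos: [589.7, 12.2, 134.6]
ft_force: [-15.3, -2.3, 54.4]
```

View pics/a2.png

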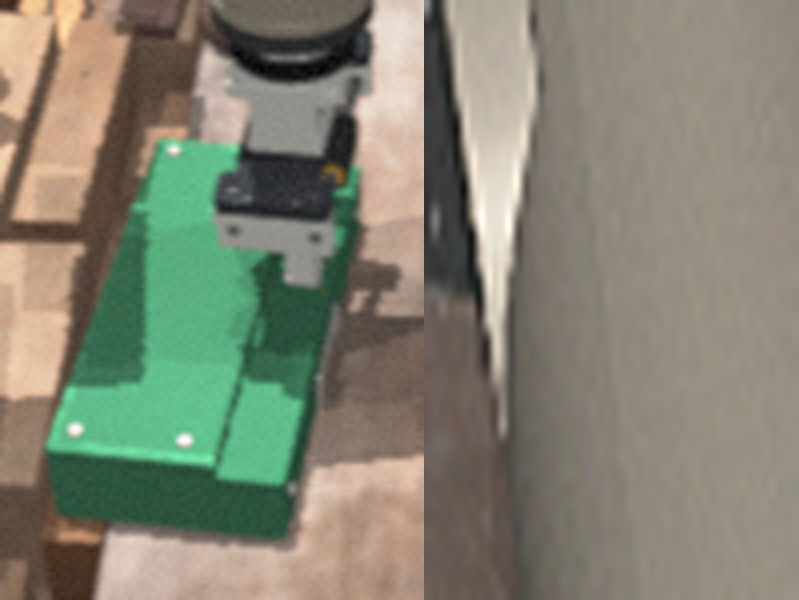

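The fingers met a hard stop at TCP z = 135, tip 38 mm, which is the fully pressed level. The picture shows the fingertip sunk in the ledge near (310,280). Now lifting off and going to the case.

```bash
python3 -m crank '[[[0,0,-1],0],[[0,0,-2.5],0],[[0,0,-2.5],0],[[0,0,-2.5],0],[[-1.1,3.15,0],0]]' 5.0|egrep 'eef|ft';python3 -m crank '[[[-1.1,3.15,0],0],[[-1.1,3.15,0],0],[[-1.1,3.15,0],0],[[-1.1,3.15,0],0],[[-1.1,3.15,0],0]]'|egrep 'eef|ft';python3 -m crank '[[[-1.1,3.15,0],0],[[-1.1,3.15,0],0],[[-1.1,3.15,0],0],[[-1.1,3.15,0],0],[[0,0,0],0.115]]'>/dev/null; python3 -m crank '[[[0,0,0],0]]'; python3 - <<'E'
from h import *
t=Cam("top");s=Cam("side")
tip=get_state()["eef_pos"]-[0,0,97]; print(t.proj(tip),s.proj(tip))
cv2.imwrite("pics/a3.png",np.hstack([cv2.resize(s.im[90:190,300:400],(400,400),interpolation=2),cv2.resize(t.im[170:220,310:360],(400,400),interpolation=2)]))
E
```

```text
eef_pos: [578.2, -12.8, 221.1]
ft_force: [0.1, 1.0, 0.0]
eef_pos: [504.2, -171.0, 216.5]
ft_force: [0.5, 0.2, 0.3]
time_s: 6.58
eef_pos: [448.2, -292.7, 216.3]
ee_rot: [[0.976, -0.218, -0.001], [-0.218, -0.976, 0.0], [-0.001, 0.0, -1.0]]
ft_force: [0.9, -0.5, -0.2]
grip_width: 0.536
finger_force: 0.0
[[433.94308747 245.9016252 ]] [[345.87769187 119.80376803]]
```

View pics/a3.png

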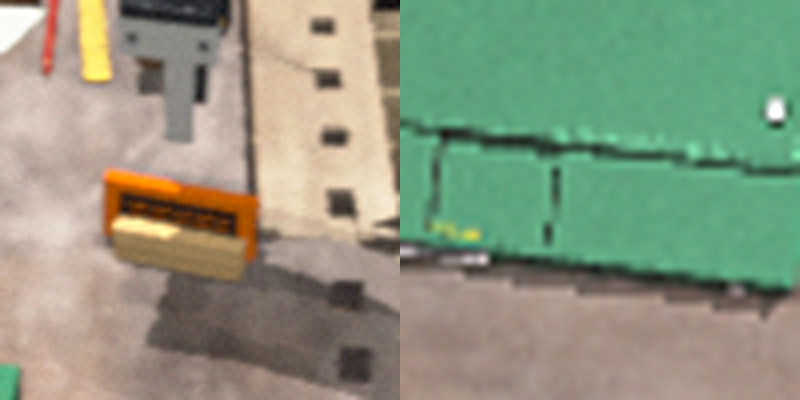

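The side crop shows the open fingers above the case at (180,135). The top crop shows the dip edges, with yellow peeking up at (455,233), so the shutter is up. Next I go down and grip.

```bash
python3 -m crank '[[[0.1,-0.2,2.5],0],[[0,0,2.5],0],[[0,0,2],0],[[0,0,1.6],0],[[0,0,0],0]]'|egrep 'eef|ft';python3 -m crank '[[[0,0,0],0],[[0,0,0],0],[[0,0,0],0],[[0,0,0],0],[[0,0,0],0]]' 0;python3 -m crank '[[[0,0,0],0],[[0,0,0],0],[[0,0,-0.5],0],[[0,0,-1],0],[[0,0,-1.5],0]]'; python3 -m crank '[[[0,0,-1.5],0],[[0,0,-1.5],0],[[0,0,0],0]]'
```

```text
eef_pos: [451.4, -287.4, 128.4]
ft_force: [-1.0, 0.8, 0.8]
time_s: 7.52
eef_pos: [451.1, -289.4, 131.2]
ee_rot: [[0.978, -0.208, 0.001], [-0.208, -0.978, -0.001], [0.001, 0.0, -1.0]]
ft_force: [-3.8, -15.6, 4.7]
grip_width: 0.213
finger_force: 8.4
time_s: 7.93
eef_pos: [449.7, -290.2, 160.2]
ee_rot: [[0.978, -0.21, -0.002], [-0.21, -0.978, -0.0], [-0.002, 0.001, -1.0]]
ft_force: [-0.0, -0.3, -1.8]
grip_width: 0.148
finger_force: 30.0
time_s: 8.18
eef_pos: [451.8, -289.8, 193.3]
ee_rot: [[0.978, -0.209, 0.003], [-0.209, -0.978, -0.002], [0.004, 0.001, -1.0]]
ft_force: [0.9, -0.1, -1.5]
grip_width: 0.148
finger_force: 30.0
```

```bash
python3 -m crank '[[[0,0,0],-0.115],[[0,-1.68,0],0],[[0,-3,0],0],[[0,-3,0],0],[[0,-3,0],0]]'|egrep 'eef|ft';python3 -m crank '[[[0,-3,0],0],[[0,-3,0],0],[[0,-3,0],0],[[0,-3,0],0],[[0,-3,0],0]]'|egrep 'eef|ft';python3 -m crank '[[[0,-3,0],0],[[0.1,-2,0],0],[[0,-1.2,0],0],[[0,0,2.5],0],[[0,0,2],0]]'|egrep 'eef|ft';python3 -m crank '[[[0,0,1],0],[[0,0,0.5],0],[[0,0,0.3],0],[[0,0,0],0],[[0,0,0],0]]'
```

```text
eef_pos: [460.7, -181.8, 190.1]
ft_force: [1.6, -0.5, -1.4]
eef_pos: [475.0, -32.2, 190.2]
ft_force: [1.0, -0.6, -1.5]
eef_pos: [482.5, 29.1, 145.0]
ft_force: [-0.2, -0.3, -2.9]
time_s: 9.85
eef_pos: [482.6, 27.9, 128.3]
ee_rot: [[0.995, -0.095, 0.001], [-0.095, -0.995, 0.0], [0.001, -0.0, -1.0]]
ft_force: [0.7, 0.0, -1.1]
grip_width: 0.144
finger_force: 30.0
```

```bash
for i in 1 2 3; do python3 -m crank '[[[0,0,0.12],0],[[0,0,0],0]]'|egrep 'eef|ft'; done
```

```text
eef_pos: [482.6, 27.9, 127.0]
ft_force: [0.9, -0.1, -1.5]
eef_pos: [482.5, 28.0, 125.5]
ft_force: [0.8, -0.1, -0.3]
eef_pos: [482.9, 28.1, 124.8]
ft_force: [-1.1, -0.8, 11.9]
```

```bash
python3 -m crank '[[[0,0,-0.1],0],[[0,0,0],0],[[0,0,0],0]]' 5|egrep 'grip_w|ft';python3 -m crank '[[[0,0,-1],0],[[0,0,-2],0],[[0,0,-2],0],[[0,0,-0.5],0],[[0,2,0],0]]' 0|egrep 'eef|ft';python3 -m crank '[[[0,2.2,0],0],[[0,0,0],0],[[0,0,1.5],0],[[0,0,1.2],0],[[0,0,0],0]]';python3 - <<'E'
from h import *
s=Cam("side");t=Cam("top")
cv2.imwrite("pics/a4.png",np.hstack([cv2.resize(s.im[120:270,260:410],(400,400),interpolation=2),cv2.resize(t.im[190:290,270:370],(400,400),interpolation=2)]))
E
```

```text
ft_force: [-0.1, -0.7, 1.0]
grip_width: 0.32
eef_pos: [481.6, 10.9, 182.2]
ft_force: [0.2, -0.2, -0.9]
time_s: 11.43
eef_pos: [477.3, -13.7, 151.6]
ee_rot: [[0.995, -0.095, -0.003], [-0.095, -0.995, 0.0], [-0.003, 0.0, -1.0]]
ft_force: [-0.7, 0.1, -0.5]
grip_width: 0.003
finger_force: 0.0
```

View pics/a4.png

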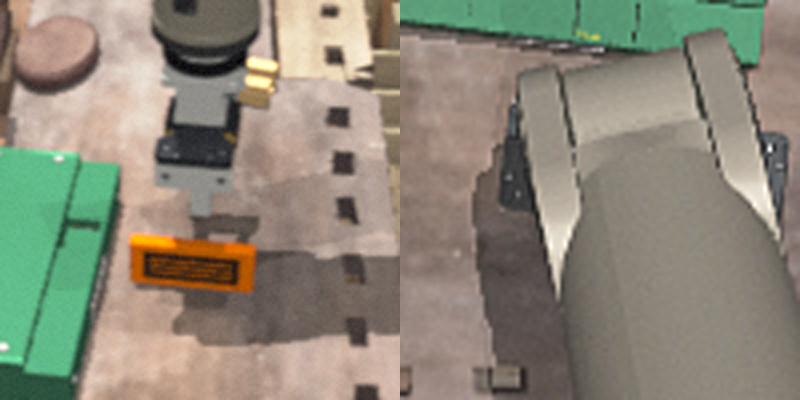

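The case stands free on the bench at side crop (192,262), with the closed fingers behind it. Next I tip it toward +y.

```bash
python3 -m crank '[[[0,0,0.4],0],[[0,-0.8,0],0],[[0,-0.8,0],0],[[0,-0.5,0],0],[[0,-0.5,0],0]]'|egrep 'eef|ft';python3 -m crank '[[[0,-0.5,0],0],[[0,-0.5,0],0],[[0,-0.5,0],0],[[0,-0.5,0],0],[[0,-0.5,0],0]]'|egrep 'eef|ft';python3 -m crank '[[[0,0,0],0],[[0,0,0],0],[[0,0,-1.5],0],[[0,0,-1.5],0]]'; cat > c.py <<'E'
from h import *
s=Cam("side");m=s.mask((5,180,120),(20,255,255));k=max(cv2.findContours(m,0,1)[0],key=cv2.contourArea)
h=cv2.convexHull(k).reshape(-1,2); P=s.plane(h,14)[:,:2]; r=cv2.minAreaRect(P.astype(np.float32)); b=cv2.boxPoints(r)
e=max((b[1]-b[0],b[2]-b[1]),key=np.linalg.norm); e=e*np.sign(e[0]); c=np.array(r[0])
yaw=-0.095; o=np.array([571,53.]); X=np.array([np.cos(yaw),np.sin(yaw)]);Y=np.array([-X[1],X[0]])
print("rect",r,"yaw",np.arctan2(e[1],e[0]),"safe xy",X@(c-o),Y@(c-o)); print(b.round(1).tolist())
E
python3 c.py
```

```text
eef_pos: [480.9, 13.2, 149.4]
ft_force: [-0.2, -0.4, -0.2]
eef_pos: [483.2, 37.5, 149.2]
ft_force: [-0.6, -0.7, 0.7]
time_s: 12.7
eef_pos: [482.5, 36.7, 178.8]
ee_rot: [[0.995, -0.095, -0.002], [-0.095, -0.995, -0.0], [-0.002, 0.0, -1.0]]
ft_force: [0.3, -0.1, -0.7]
grip_width: 0.005
finger_force: 0.0
rect ((487.11334228515625, 70.01317596435547), (62.86259460449219, 118.34122467041016), 83.43990325927734) yaw -0.11449527 safe xy -85.12222548026375 8.979210892311986
[[424.70001220703125, 45.5], [542.2999877929688, 32.0], [549.5, 94.5], [431.8999938964844, 108.0]]
```

```bash
python3 -m crank '[[[-1.6,-1.5,0],0],[[-1.7,-1.4,0],0],[[0,0,0],0],[[0,0,0],0],[[0,0,0],0]]' 9.4|egrep 'eef|grip_w';python3 -m crank '[[[0,0,0],0],[[0,0,0],0],[[0,0,0],0]]'; python3 c.py
python3 - <<'E'
from h import *
s=Cam("side");t=Cam("top")
cv2.imwrite("pics/a5.png",np.hstack([cv2.resize(s.im[120:270,260:410],(400,400),interpolation=2),cv2.resize(t.im[190:290,270:370],(400,400),interpolation=2)]))
E
```

```text
eef_pos: [453.4, 68.5, 179.1]
grip_width: 0.321
time_s: 13.42
eef_pos: [453.3, 68.5, 179.0]
ee_rot: [[0.995, -0.096, -0.0], [-0.096, -0.995, -0.0], [-0.0, 0.0, -1.0]]
ft_force: [0.2, 0.1, -0.5]
grip_width: 0.534
finger_force: 0.0
rect ((486.538818359375, 70.09878540039062), (62.800968170166016, 116.34058380126953), 83.9695816040039) yaw -0.105250604 safe xy -85.70227948475967 9.009936593306477
[[425.3999938964844, 45.0], [541.0999755859375, 32.79999923706055], [547.7000122070312, 95.19999694824219], [432.0, 107.4000015258789]]
```

View pics/a5.png

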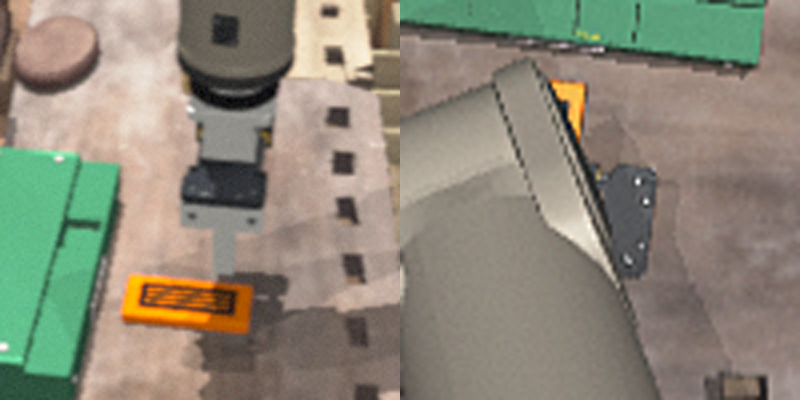

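The case lies flat at side crop (187,303), roughly in line with the slot, and the fingers are above its rear half. I'll open fully, go down and grip across the width.

```bash
python3 -m crank '[[[0,0,0],0],[[0,0,0],0],[[0,0,0],0],[[0,0,1],0],[[0,0,1.5],0]]'|egrep 'eef|grip_w';python3 -m crank '[[[0,0,1.5],0],[[0,0,1.5],0],[[0,0,1],0],[[0,0,0.8],0],[[0,0,0],0]]'; python3 - <<'E'
from h import *
t=Cam("top");print(t.plane([(316.7,210.5)],14))
E
```

```text
eef_pos: [453.7, 69.1, 154.3]
grip_width: 0.991
time_s: 14.4
eef_pos: [452.3, 68.9, 104.6]
ee_rot: [[0.995, -0.095, -0.002], [-0.095, -0.995, -0.0], [-0.002, 0.0, -1.0]]
ft_force: [-0.2, -0.6, 0.7]
grip_width: 0.995
finger_force: 0.0
[[543.63389418  28.70830324  14.        ]]
```

```bash
python3 -m crank '[[[0,0,0.2],0],[[0,0,0],0],[[0,0,0],0],[[0,0,0],0],[[0,0,0],0]]' 0|egrep 'eef|grip_w';python3 -m crank '[[[0,0,0],0],[[0,0,0],0],[[0,0,0],0],[[0,0,0],0],[[0,0,0],0]]'; python3 c.py
```

```text
eef_pos: [453.2, 69.0, 104.5]
grip_width: 0.68
time_s: 15.28
eef_pos: [453.1, 68.8, 104.3]
ee_rot: [[0.995, -0.095, 0.0], [-0.095, -0.995, -0.0], [0.0, 0.0, -1.0]]
ft_force: [-1.7, -2.4, 7.2]
grip_width: 0.568
finger_force: 29.9
rect ((505.5128479003906, 70.22196960449219), (61.490596771240234, 82.16412353515625), 81.95663452148438) yaw -0.14038318 safe xy -66.8254907826312 10.932388066470077
[[460.5, 45.5], [541.9000244140625, 34.0], [550.5, 94.9000015258789], [469.1000061035156, 106.4000015258789]]
```

```bash
python3 - <<'E'
from h import *
for n,f in(("top","pics/top0.png"),("side","pics/side0.png")):
    c=Cam(n); c.im=cv2.imread(f); m=c.mask((65,90,40),(90,255,255))
    m=cv2.morphologyEx(m,cv2.MORPH_CLOSE,np.ones((5,5))); k=max(cv2.findContours(m,0,1)[0],key=cv2.contourArea)
    # project contour on z=60 and fit left/right edges over the box part
    for z in (50,60):
        P=c.plane(k.reshape(-1,2),z)[:,:2]; yaw=-0.095; X=np.array([np.cos(yaw),np.sin(yaw)]);Y=np.array([-X[1],X[0]])
        q=np.c_[(P-[571,53])@X,(P-[571,53])@Y]
        lo,hi=(5,35) if z==50 else (50,130)
        e=q[(q[:,0]>lo)&(q[:,0]<hi)]; 
        L=e[e[:,1]>100];R=e[e[:,1]<-100]
        if len(L)>3 and len(R)>3: print(n,z,"L",np.median(L[:,1]),np.polyfit(L[:,0],L[:,1],1),"R",np.median(R[:,1]),np.polyfit(R[:,0],R[:,1],1))
        b=q[abs(q[:,1])<120]; 
        if z==60: B=b[b[:,0]>100]; 
        else: B=b[b[:,0]<30]
        print("  edge",z,np.polyfit(B[:,1],B[:,0],1))
E
python3 -m crank '[[[0,0.45,0],0],[[0,0,0],0],[[1,0,0],0],[[0.5,0,0],0],[[0,0,0],0]]'
```

```text
top 50 L 142.3932933136823 [-1.38206189e-02  1.42676647e+02] R -143.49153991801174 [-9.70613789e-03 -1.43222660e+02]
  edge 50 [1.57256358e-03 2.00067355e+00]
top 60 L 142.00473263129902 [2.65033067e-03 1.41761041e+02] R -143.1074738213292 [-3.02887577e-03 -1.42816545e+02]
  edge 60 [2.58138431e-03 1.38383202e+02]
side 50 L 182.26529741761317 [-3.50711303e-02  1.82691134e+02] R -140.21831814157375 [-8.12511624e-02 -1.38476330e+02]
  edge 50 [-9.36108471e-04 -1.00151378e+00]
side 60 L 189.58547182777107 [-1.30730410e-01  1.99757894e+02] R -139.75752878600966 [-3.42806948e-02 -1.36577302e+02]
  edge 60 [7.67170782e-03 1.39338170e+02]
time_s: 15.85
eef_pos: [468.0, 62.8, 104.1]
ee_rot: [[0.995, -0.096, -0.0], [-0.096, -0.995, -0.0], [-0.0, 0.0, -1.0]]
ft_force: [0.5, -1.9, 5.9]
grip_width: 0.569
finger_force: 30.0
```

```bash
for i in 1 2 3; do python3 -m crank '[[[0.6,0,0],0],[[0.6,0,0],0],[[0,0,0],0]]'|egrep 'eef|ft'; done
```

```text
eef_pos: [479.1, 61.8, 104.1]
ft_force: [-7.1, 0.5, 15.2]
eef_pos: [491.8, 60.7, 104.1]
ft_force: [0.1, -0.6, 2.8]
eef_pos: [503.7, 59.5, 104.1]
ft_force: [-1.0, -0.2, 5.0]
```

```bash
for i in 1 2 3 4; do python3 -m crank '[[[0.65,0,0],0],[[0.65,0,0],0],[[0,0,0],0]]'|egrep 'eef|ft'; done
```

```text
eef_pos: [516.8, 58.3, 104.1]
ft_force: [0.3, 0.3, 3.7]
eef_pos: [529.8, 57.1, 104.1]
ft_force: [0.6, -0.2, 4.6]
eef_pos: [542.8, 55.8, 104.1]
ft_force: [0.1, -0.2, 4.4]
eef_pos: [555.6, 54.6, 104.1]
ft_force: [1.3, 0.3, 5.2]
```

```bash
python3 -m crank '[[[0,0,0],0],[[0,0,0],0],[[0,0,0],0],[[0,0,0],0],[[0,0,-1.5],0]]' 7.5|egrep 'eef|ft|wid';python3 -m crank '[[[0,0,-2],0],[[-2,0,0],0],[[-2,0,0],0],[[-1.5,0,0],0],[[0,0,0],0]]' 0|egrep 'eef|ft';python3 -m crank '[[[0,0,0],0],[[0,0,0],0],[[0,0,0],0],[[0,0,0],0],[[0,0,0],0]]' |egrep 'eef|wid';python3 -m crank '[[[0,0,1.5],0],[[0,0,1.5],0],[[0,0,0.6],0],[[0,0,0],0],[[0,0,0],0]]'; python3 - <<'E'
from h import *
s=Cam("side")
tip=get_state()["eef_pos"]-[0,0,97]; print(s.proj(tip))
cv2.imwrite("pics/a6.png",cv2.resize(s.im[150:270,240:360],(600,600),interpolation=2))
E
```

```text
eef_pos: [553.8, 54.5, 117.2]
ft_force: [-0.6, 0.1, 0.1]
grip_width: 0.796
eef_pos: [497.7, 60.0, 139.0]
ft_force: [0.4, -0.1, -0.2]
eef_pos: [500.7, 59.9, 139.0]
grip_width: 0.127
time_s: 19.27
eef_pos: [500.4, 60.0, 103.1]
ee_rot: [[0.995, -0.095, -0.001], [-0.095, -0.995, 0.0], [-0.001, 0.0, -1.0]]
ft_force: [0.9, -0.6, -1.1]
grip_width: 0.005
finger_force: 0.0
[[324.6840593  232.54135935]]
```

View pics/a6.png

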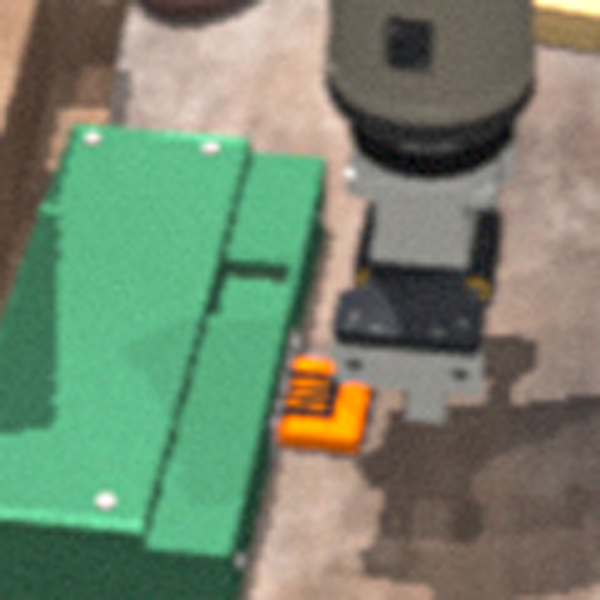

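The case sticks out straight from the slot at (325,405) with the closed fingers behind it. Next I push its rear end in.

```bash
for i in 1 2 3 4; do python3 -m crank '[[[0.7,0,0],0],[[0.7,0,0],0],[[0,0,0],0]]'|egrep 'eef|ft'; done; for i in 1 2 3 4; do python3 -m crank '[[[0.2,0,0],0],[[0,0,0],0]]'|egrep 'eef|ft'; done
```

```text
eef_pos: [516.3, 58.5, 103.8]
ft_force: [-0.7, -0.3, 0.1]
eef_pos: [529.7, 57.1, 103.3]
ft_force: [-0.7, 0.1, 0.3]
eef_pos: [543.6, 55.8, 103.2]
ft_force: [0.2, -1.2, -0.3]
eef_pos: [557.6, 54.5, 103.2]
ft_force: [-0.5, 0.3, -1.1]
eef_pos: [558.3, 54.4, 103.1]
ft_force: [0.2, 0.2, -0.3]
eef_pos: [560.2, 54.2, 103.1]
ft_force: [-1.1, 0.4, 0.2]
eef_pos: [562.3, 54.0, 103.2]
ft_force: [0.2, 0.4, -0.8]
eef_pos: [564.4, 53.9, 103.1]
ft_force: [0.0, 0.2, -0.6]
```

```bash
for i in 1 2 3; do python3 -m crank '[[[0.15,0,0],0],[[0,0,0],0]]'|egrep 'eef|ft'; done
```

```text
eef_pos: [564.6, 53.8, 103.0]
ft_force: [-7.9, 0.6, 6.0]
eef_pos: [564.9, 53.8, 102.8]
ft_force: [-17.2, 1.9, 14.5]
eef_pos: [565.1, 53.8, 102.6]
ft_force: [-25.8, 3.2, 21.5]
```

```bash
python3 -m crank '[[[-1,0,0],0],[[-2,0,0],0],[[-2,0,0],0],[[-2,0,-2],0],[[0,0,-3],0]]'|egrep 'eef|ft'; python3 -m crank '[[[0,3,-3],0],[[0,3,-3],0],[[0,4,0],0],[[0,4,0],0],[[0,4,0],0]]'|egrep 'eef|ft';python3 -m crank '[[[0,4,0],0],[[0,4,0],0],[[0,0,0],0],[[0,0,0],0],[[0,0,0],0]]'|egrep 'eef|ft'; python3 - <<'E'
from h import *
s=Cam("side");t=Cam("top")
cv2.imwrite("pics/a7.png",np.hstack([cv2.resize(s.im[150:270,220:340],(400,400),interpolation=2),cv2.resize(t.im[140:240,270:370],(400,400),interpolation=2)]))
E
```

```text
eef_pos: [494.3, 60.1, 151.3]
ft_force: [1.5, 0.8, 0.0]
eef_pos: [481.7, -119.8, 213.0]
ft_force: [1.4, 0.0, -0.8]
eef_pos: [474.3, -197.4, 212.0]
ft_force: [0.6, 1.3, 0.1]
```

View pics/a7.png

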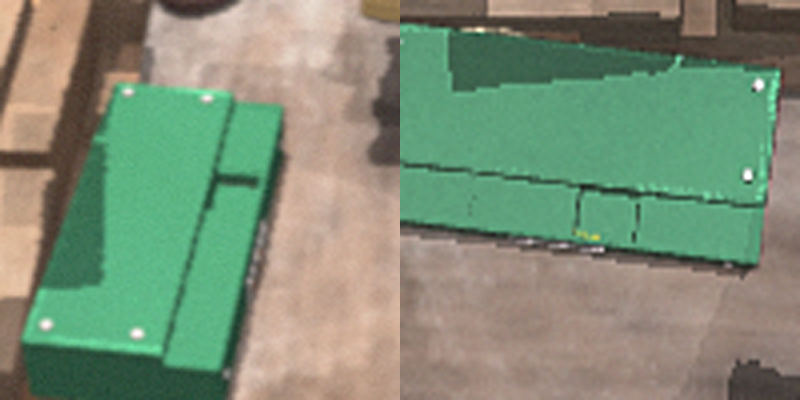

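No orange shows outside the safe, and the yellow shutter edge is still up at (588,236). Handing in.

```bash
python3 -c "
from station import *
print(sign_off())"
```

```text
the job is handed in; nothing more can be done
None
```

I put the blade case in the safe flat and end first, with its rear end flush with the front and the shutter still up, and handed the job in; the hand-in gave no verdict.

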